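# Hang a toppled hold-down weight plumb and stand it on the yellow housing

### The arm

A 6-joint arm with a two-finger parallel gripper is mounted at the origin on the work surface. World frame = base frame: x ahead of the robot, y to its left, z up, the work surface at z = 0. Lengths are in mm, angles in degrees, forces in N, time in s.
With the tool pointing down it reaches from about 300 to 875 mm from the base axis. Payload 6.4 kg.
Tool frame: the origin (TCP) lies midway between the tips of the shut fingers; the grasp point (between the pads) lies robot.pinch_z behind it (robot.pinch_z is the distance from the TCP to the grasp point, in mm); z points along the fingers, y is the line along which they close (so a half turn about z gives the same grasp; the last joint's range is limited). The gripper opens to 85 mm and grips with 20 to 120 N. Pads are 22 mm wide; open, the fingers measure 114 mm over their backs; the gripper's body (76 mm by 85 mm) begins 54 mm behind the grasp point. The pads swing forward as they close: fully open they stand 13 mm farther back than shut.
Start: joints at [-11.82, 10.359, 92.074, -0, 77.567, -11.82], TCP at [575.014, 0.015, 231.288] pointing down, gripper open.
Joint ranges: [-171.53, 171.53], [-51.25, 118.39], [17.06, 147.69], [-65.23, 245.23], [0, 150.52], [-178.68, 178.68]. Speed limits (degrees/s): [147.25, 147.25, 172.46, 180, 180, 180].

### API

Orientations are given as [roll, pitch, yaw] about the fixed x, y, z axes, in that order (R = Rz(yaw) Ry(pitch) Rx(roll)).
In Python, from workcell import robot gives the robot as it stands.
- The arm moves only by the tool move_arm, never from a script. Its argument "deltas" is a list of rows, each an object of numbers: "tx", "ty", "tz": the shift along the tool's x, y, z in mm; "wx", "wy", "wz": the turn, a rotation vector about the tool's x, y, z in rad; "hand": the opening, from -1 (shut) to 1 (fully open). In form: [{"tx": .., "ty": .., "tz": .., "wx": .., "wy": .., "wz": .., "hand": ..}, ...]. A call has 1 to 8 rows; each row is the pose to reach, as a shift and turn from the pose commanded when the call began, along the tool's axes at that moment; what a row does not reach only later rows make up. A row lasts 1/12 s, in which the tool goes at most 41.7 mm and 7.16 degrees, less where a joint would pass 70% of its speed; a pose out of reach is approached as far as the arm can. A call with a gripper value outside its range is refused whole. The fingers move at their own pace and stop on an object; "grip_force" is the grip in N (left out, the last holds). Time passes only in rows, so rows that repeat a pose let the fingers close. It gives the time, the measured TCP pose, the force, the opening and the grip force at its end, in the units of the state.
- robot.read_state(): the state, without advancing time (a new reading comes with each control period).
- robot.grab_frame(name): name is "scene" or "side" or "wrist"; returns (picture, depth): 420x560x3 uint8, blue, green, red; 420x560 float32, mm along the optical axis (not along the pixel's ray), 0 where there is no reading.
- robot.camera_params(name): a dict with "fx", "fy", "cx", "cy" (pixels), "xyz" and "orientation" of the camera in the world. Camera axes: x right, y up, looking along -z (the intrinsics and any distortion apply to the point x, -y, -z); pixel columns grow to the right and rows downward; lengths in mm; the calibration is good to about 2 mm. A picture is of the moment at which its call begins: read the wrist's pose just before it. camera_params takes no time and is no camera call; for the wrist camera it gives the pose at the moment of the call.
- robot.finish_job(): hands the job in; it is judged then, once.
The state is a dict: "time_s": time; "q": joint angles; "qvel": joint speeds; "effort": joint torques, N m; "tcp_pos": TCP position; "orientation": TCP orientation; "wrist_force": force on the tool from outside, world axes, zero at the start; "torque": the same for the moment, N m; "gripper_width": finger opening in mm; "grasp_force": force on a finger pad.
Only numpy, scipy, OpenCV 4.12 (cv2) and the standard library are available. Lean on these libraries where they do the work, as an engineer would, in place of code of your own. Each camera call takes 0.05 s, during which the arm holds its last target. There are 200 camera calls.

### The job

The hold-down weight with the yellow ball knob has toppled over. Lift it by its ball and, by easing your grip and then tightening it again, let it swing until it hangs plumb from the fingers, foot down and well clear of the bench. Then set it down gently, upright and centred on the yellow round housing in its nest, and let go; leave the weight with the black knob where it lies.

Things in the scene. Friction and masses are not known exactly. Their poses are not given: they have to be found in the camera images.
- weight_yellow: hold-down weight, 0.36 to 0.56 kg, 111 mm long, lying on its side: yellow plastic ball knob, 22 mm diameter, on a 10 mm round stem; square steel foot, yellow band, at the other end. Origin: ball centre, 22 mm above the bench as it lies, stem level. x axis: along the stem from foot to ball, up when upright. Centre of mass about 80 mm along -x.
- weight_yellow_foot (a point): centre of the flat underside of the yellow weight's foot (44 x 44 mm, 32 mm thick), 100 mm from the ball centre. Pinched on the ball across the stem, the weight can turn about the line between the fingers: a grip of 100 N holds it level as picked; as the grip eases it sinks, and at about 10 N a finger it hangs within 10 degrees of plumb; below about 5 N it slips out
- weight_black: an identical weight with black ball knob and black band, lying likewise; bystander, to be left alone. Origin and axes as for the yellow one
- nest_yellow_top (a point): centre of the flat top of the yellow round housing, 58 mm diameter, which lies in an 84 x 84 x 14 mm aluminium nest fixed to the bench; the top is 22 mm above the bench and 8 mm above the nest. z is up
- nest_yellow: the aluminium nest block with the yellow housing, fixed; origin under its centre on the bench
- nest_white: the second fixed nest, with a white housing of the same size; origin under its centre on the bench; a bystander, nothing goes there
Not all that is in view belongs to the job. Leave any blue or green look-alike of the weight_yellow alone.

How it is judged:
By the outcome, as a careful person would: the job done as asked, in the order asked, and still so for the second after the job is handed in, with the robot touching nothing.
It also fails if it takes over 51 s, if anything falls off the work surface, if the arm or the gripper's body presses on something with over 40 N, if the wrist force passes 120 N, or if a joint passes its speed limit or range.

## Working session

There is one attempt and no reset: what is moved stays moved. The work goes in short steps, Python scripts to look and compute and a tool call to move; the robot and the scene stay as the last step left them, time stands still between calls to the robot, and variables do not carry over. Pictures are saved under pics/ and viewed, at most 12 in all, crops included, and the job is handed in when it is done.

Besides the shell and the picture viewer there is one more tool, called after "Request:" as name(argument=value, ...), one argument or row to a line, values as JSON. move_arm: Moves the arm, as the interface text tells. Its arguments: {"type":"object","properties":{"deltas":{"type":"array","items":{"type":"object","properties":{"tx":{"type":"number"},"ty":{"type":"number"},"tz":{"type":"number"},"wx":{"type":"number"},"wy":{"type":"number"},"wz":{"type":"number"},"hand":{"type":"number"}}}},"grip_force":{"type":"number"}},"required":["deltas"]}

```bash
ls; mkdir -p pics
cat > h.py <<'E'
import numpy as np, cv2
from scipy.spatial.transform import Rotation as Ro
from workcell import robot
def R(o): return Ro.from_euler('xyz',o,degrees=True).as_matrix()
def ray(cp,u,v):
    d=np.array([(u-cp['cx'])/cp['fx'],-(v-cp['cy'])/cp['fy'],-1.])
    return np.array(cp['xyz']),R(cp['orientation'])@d
def onplane(cp,u,v,z):
    o,d=ray(cp,u,v); return o+d*(z-o[2])/d[2]
def proj(cp,p):
    c=R(cp['orientation']).T@(np.array(p)-cp['xyz']); return cp['cx']+cp['fx']*c[0]/-c[2], cp['cy']-cp['fy']*c[1]/-c[2]
E
python3 - <<'E'
from h import *
print(robot.pinch_z, robot.read_state()); 
ims=[]
for n in ("scene","side","wrist"):
    print(n,robot.camera_params(n)); im,d=robot.grab_frame(n); cv2.imwrite(f'pics/{n}0.png',im); np.save(f'/tmp/{n}0.npy',d)
E
```

```text
pics
18.700000000000003 {'time_s': 0.0, 'q': array([-1.18210225e+01,  1.04023435e+01,  9.21344213e+01,  5.25067704e-04,
        7.75644118e+01, -1.18189123e+01]), 'qvel': array([-0.02499681, -0.00570091,  0.00697613, -0.00822865,  0.04896343,
       -0.05446532]), 'effort': array([ 3.41415571e-04, -4.44869328e+01, -3.51340663e+01, -2.51131587e-04,
        9.11703974e-03,  3.43231875e-05]), 'tcp_pos': array([5.74440459e+02, 1.28465852e-01, 2.30356392e+02]), 'orientation': array([-1.79901073e+02, -2.12245886e-02,  8.99977580e+01]), 'wrist_force': array([0.01239215, 0.16250663, 0.3746654 ]), 'torque': array([-0.04250585,  0.00469829, -0.00339088]), 'grasp_force': 0.0, 'gripper_width': 85.3461573002336}
scene {'fx': 478.04051352059275, 'fy': 478.04051352059275, 'cx': 279.2574599132968, 'cy': 214.75559251642113, 'xyz': array([1050.79159241, -205.51613086, 1153.63746774]), 'orientation': array([3.15982468e+01, 4.18241778e-02, 7.44841636e+01])}
side {'fx': 532.8578493458873, 'fy': 532.8578493458873, 'cx': 273.656921394469, 'cy': 209.78381685611313, 'xyz': array([-301.92179075,  946.39978504,  815.28091757]), 'orientation': array([  57.62074355,   -0.16318793, -143.84184763])}
wrist {'fx': 297.93677087215394, 'fy': 297.93677087215394, 'cx': 278.560996511809, 'cy': 211.1816991676339, 'xyz': array([575.82549332,  81.69400573, 372.57427408]), 'orientation': array([-18.62767603,   0.14129694,   0.07065602])}
```

View pics/scene0.png

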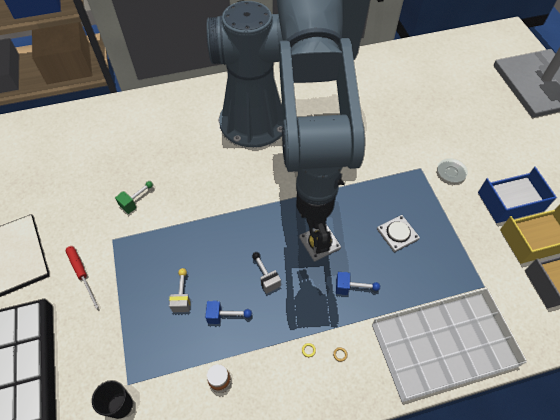

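View pics/side0.png

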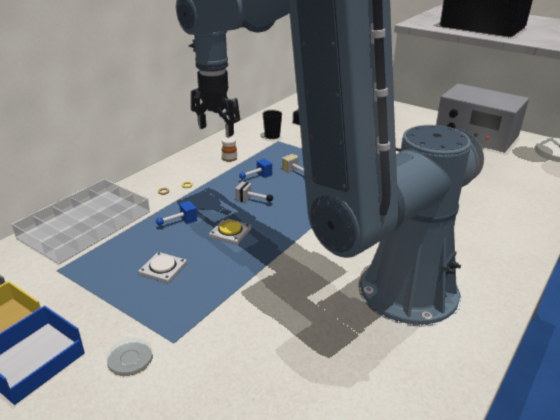

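View pics/wrist0.png

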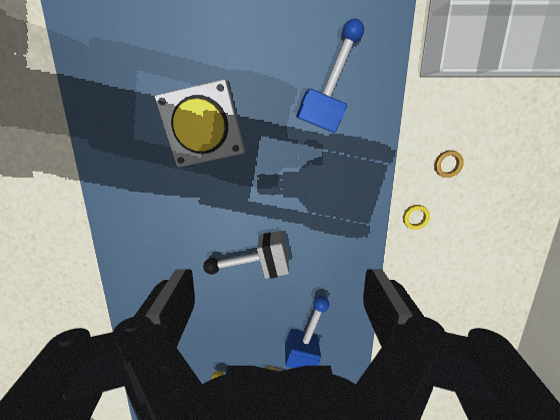

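Scene view: the yellow-knobbed weight has its ball at (182,272) and foot at (179,302). Look-alikes are black (256,256), blue (375,287) and (248,314), and green (150,184). The yellow housing is at about (320,240) in scene, (230,228) in side and (199,124) in wrist. I choose (182,272), which has a yellow ball and a yellow band.

```bash
cat >> h.py <<'E'
def ymask(im,lo=(20,110,60),hi=(35,255,255)):
    return cv2.inRange(cv2.cvtColor(im,cv2.COLOR_BGR2HSV),lo,hi)
def blobs(im,amin=15,**k):
    n,l,s,c=cv2.connectedComponentsWithStats(ymask(im,**k)); return [(s[i],c[i]) for i in range(1,n) if s[i,4]>=amin]
E
python3 - <<'E'
from h import *
for n in ("scene","side","wrist"):
    im=cv2.imread(f'pics/{n}0.png'); cp=robot.camera_params(n); D=np.load(f'/tmp/{n}0.npy')
    for s,c in blobs(im):
        o,d=ray(cp,*c); p=o+d*D[int(c[1]),int(c[0])]
        print(n,c.round(1),s,'z22:',onplane(cp,*c,22).round(1),'depth:',p.round(1))
im=cv2.imread('pics/scene0.png')
cv2.imwrite('pics/crop1.png',cv2.resize(im[225:345,130:290],None,fx=5,fy=5,interpolation=cv2.INTER_CUBIC))
E
```

```text
scene [528.6 237.8] [ 501  205   59   58 1333] z22: [630.3 608.5  22. ] depth: [631.9 605.4  26.4]
scene [546.7 227.1] [541 219  13  18  59] z22: [614.  673.9  22. ] depth: [615.2 671.6  25. ]
scene [528.4 234.8] [526 231   6   9  19] z22: [622.1 612.8  22. ] depth: [623.3 610.5  25.1]
scene [537.1 232.8] [532 231  10   4  17] z22: [622.9 639.   22. ] depth: [622.2 640.4  20.1]
scene [311.4 240.8] [309 236   5  11  40] z22: [482.1  41.1  22. ] depth: [481.4  41.4  20.6]
scene [537.3 238.6] [533 236  11   7  23] z22: [638.9 629.8  22. ] depth: [639.3 629.   23.1]
scene [549.5 239.8] [547 237   7   6  15] z22: [650.9 659.5  22. ] depth: [650.9 659.7  21.8]
scene [552.4 264.4] [549 261   8   7  16] z22: [717.5 626.5  22. ] depth: [719.5 621.5  28.7]
scene [182.  271.6] [179 268   7   8  42] z22: [ 479.  -308.9   22. ] depth: [ 484.4 -308.    32.7]
scene [179.9 298.4] [170 296  20   9  63] z22: [ 550.5 -326.2   22. ] depth: [ 559.9 -324.    43.3]
scene [308.1 350. ] [302 344  13  13  77] z22: [760.2 -54.8  22. ] depth: [754.6 -51.9   0. ]
scene [342.5 350. ] [338 348   9   6  15] z22: [7
[... 229 characters left out ...]
  -1.4]
side [229.9 227.5] [219 221  23  14 254] z22: [475.8  74.   22. ] depth: [479.   70.5  18.8]
side [ 14.2 304.3] [   0  282   40   50 1182] z22: [661.2 577.9  22. ] depth: [653.9 580.8  28.1]
wrist [198.1 124.3] [ 173   98   52   53 2147] z22: [484.1  67.   22. ] depth: [484.   67.   21.8]
wrist [448.9 163.5] [435 151  28  26 339] z22: [775.6  23.1  22. ] depth: [788.6  19.3  -0.8]
wrist [416.1 216.5] [403 205  27  24 334] z22: [747.  -43.3  22. ] depth: [ 7.579e+02 -5.130e+01 -5.000e-01]
wrist [271.6 367.9] [269 366   6   5  19] z22: [ 565.1 -286.4   22. ] depth: [ 564.5 -307.6    1.8]
wrist [216.4 374.5] [211 371  13   9  55] z22: [ 480.7 -299.6   22. ] depth: [ 480.9 -298.8   22.7]
```

View pics/crop1.png

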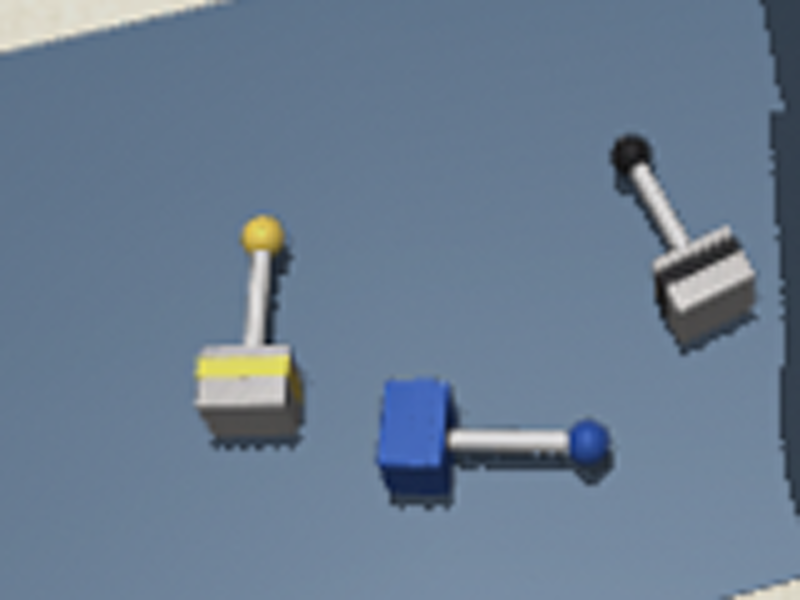

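The crop shows the yellow ball at (262,235) and the yellow-banded foot at (248,385), so the choice is confirmed. The stem heading is about -10.6° from ball to foot. I'll move above it with the gripper turned across the stem.

Request:
move_arm(
  deltas=[
    {"tx": -35,"ty": -11,"tz": 5,"wz": 0.11},
    {"tx": -73,"ty": -22,"tz": 12,"wz": 0.22},
    {"tx": -112,"ty": -34,"tz": 20,"wz": 0.33},
    {"tx": -151,"ty": -46,"tz": 28,"wz": 0.44},
    {"tx": -190,"ty": -58,"tz": 36,"wz": 0.55},
    {"tx": -229,"ty": -70,"tz": 44,"wz": 0.66},
    {"tx": -268,"ty": -82,"tz": 52,"wz": 0.77},
    {"tx": -302,"ty": -93,"tz": 60,"wz": 0.88},
  ],
)

```text
validation failed for argument at $.de...
```

Request:
move_arm(
  deltas=[
    {"wz": 0.11},
    {"wz": 0.22},
    {"wz": 0.33},
    {"wz": 0.44},
    {"wz": 0.55},
    {"wz": 0.66},
    {"wz": 0.77},
    {"wz": 0.876},
  ],
)

```text
validation failed for argument at $.de...
```

Request:
move_arm(
  deltas=[
    {},
    {},
    {},
  ],
)

```text
validation failed for argument at $.de...
```

```bash
cat > look.py <<'E'
from h import *
import sys
s=robot.read_state(); cp=robot.camera_params('wrist'); im,D=robot.grab_frame('wrist')
cv2.imwrite(f'pics/{sys.argv[1]}.png',im); np.save('/tmp/D.npy',D)
print(s['time_s'],s['tcp_pos'].round(1),s['orientation'].round(2),s['q'].round(1),s['wrist_force'].round(2),s['gripper_width'],s['grasp_force'])
for b,c in blobs(im,40):
    o,d=ray(cp,*c); p=o+d*D[int(c[1]),int(c[0])]
    print(c.round(1),b,'z22',onplane(cp,*c,22).round(1),'z44',onplane(cp,*c,44).round(1),'depth',p.round(1))
E
python3 look.py w1
```

```text
0.15 [5.746e+02 1.000e-01 2.306e+02] [-1.7992e+02 -2.0000e-02  9.0000e+01] [-11.8  10.4  92.1   0.   77.6 -11.8] [-0.71 -1.26 -0.06] 85.49354131029862 0.0
[198.1 124.2] [ 173   98   51   53 2143] z22 [484.   67.1  22. ] z44 [489.8  68.   44. ] depth [483.8  67.1  21.3]
[448.7 163.5] [435 151  28  26 332] z22 [775.4  23.   22. ] z44 [762.9  26.7  44. ] depth [ 7.883e+02  1.920e+01 -7.000e-01]
[416.  216.6] [403 205  27  24 334] z22 [746.8 -43.4  22. ] z44 [736.1 -35.5  44. ] depth [757.6 -51.2  -0. ]
[216.3 374.6] [211 371  13   9  56] z22 [ 480.6 -299.6   22. ] z44 [ 486.6 -275.7   44. ] depth [ 480.9 -298.3   23.2]
```

View pics/w1.png

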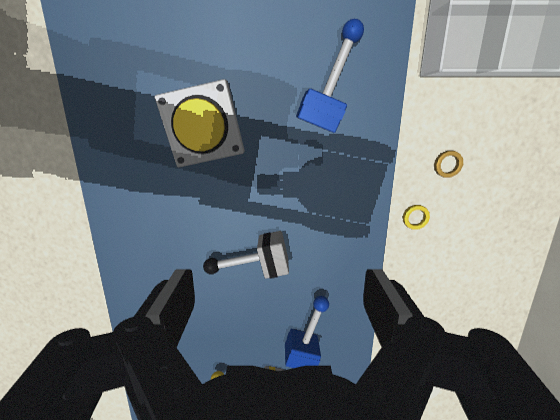

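The arm has not moved: all three calls were refused, and the picture matches the first wrist view. I'll fill in every field this time.

Request:
move_arm(
  deltas=[
    {"tx": -35,"ty": -11,"tz": 5,"wx": 0,"wy": 0,"wz": 0.11,"hand": 1},
    {"tx": -73,"ty": -22,"tz": 12,"wx": 0,"wy": 0,"wz": 0.22,"hand": 1},
    {"tx": -112,"ty": -34,"tz": 20,"wx": 0,"wy": 0,"wz": 0.33,"hand": 1},
    {"tx": -151,"ty": -46,"tz": 28,"wx": 0,"wy": 0,"wz": 0.44,"hand": 1},
    {"tx": -190,"ty": -58,"tz": 36,"wx": 0,"wy": 0,"wz": 0.55,"hand": 1},
    {"tx": -229,"ty": -70,"tz": 44,"wx": 0,"wy": 0,"wz": 0.66,"hand": 1},
    {"tx": -268,"ty": -82,"tz": 52,"wx": 0,"wy": 0,"wz": 0.77,"hand": 1},
    {"tx": -302,"ty": -93,"tz": 60,"wx": 0,"wy": 0,"wz": 0.88,"hand": 1},
  ],
  grip_force=100,
)

```text
time_s: 0.87
tcp_pos: [480.9, -304.3, 170.9]
orientation: [180.0, 0.0, 39.2]
wrist_force: [0.5, -0.8, 0.7]
gripper_width: 85.5
grasp_force: 0.0
```

Request:
move_arm(
  deltas=[
    {"tx": 0,"ty": 0,"tz": 0,"wx": 0,"wy": 0,"wz": 0.11,"hand": 1},
    {"tx": 0,"ty": 0,"tz": 0,"wx": 0,"wy": 0,"wz": 0.22,"hand": 1},
    {"tx": 0,"ty": 0,"tz": 0,"wx": 0,"wy": 0,"wz": 0.33,"hand": 1},
    {"tx": 0,"ty": 0,"tz": 0,"wx": 0,"wy": 0,"wz": 0.44,"hand": 1},
    {"tx": 0,"ty": 0,"tz": 0,"wx": 0,"wy": 0,"wz": 0.55,"hand": 1},
    {"tx": 0,"ty": 0,"tz": 0,"wx": 0,"wy": 0,"wz": 0.66,"hand": 1},
    {"tx": 0,"ty": 0,"tz": 0,"wx": 0,"wy": 0,"wz": 0.77,"hand": 1},
    {"tx": 0,"ty": 0,"tz": 0,"wx": 0,"wy": 0,"wz": 0.876,"hand": 1},
  ],
)

```text
time_s: 1.53
tcp_pos: [481.9, -301.9, 171.0]
orientation: [-180.0, 0.0, -10.9]
wrist_force: [-0.1, -0.7, -0.3]
gripper_width: 85.6
grasp_force: 0.0
```

Request:
move_arm(
  deltas=[
    {"tx": 0,"ty": 0,"tz": 0,"wx": 0,"wy": 0,"wz": 0,"hand": 1},
    {"tx": 0,"ty": 0,"tz": 0,"wx": 0,"wy": 0,"wz": 0,"hand": 1},
    {"tx": 0,"ty": 0,"tz": 0,"wx": 0,"wy": 0,"wz": 0,"hand": 1},
  ],
)

```text
time_s: 1.78
tcp_pos: [482.0, -301.9, 171.2]
orientation: [-180.0, 0.0, -10.4]
wrist_force: [-0.2, 0.3, 1.6]
gripper_width: 85.4
grasp_force: 0.0
```

```bash
python3 look.py w2
```

```text
1.7833 [ 482.  -301.9  171.2] [-1.7999e+02  1.0000e-02 -1.0430e+01] [-44.   13.   96.2  -0.   70.8  56.4] [-0.19  0.26  1.6 ] 85.41553702155173 0.0
[290.6 114.3] [265 107  52  16 625] z22 [ 558.5 -327.9   22. ] z44 [ 558.9 -327.2   44. ] depth [ 558.9 -327.2   43.2]
[284.1 197. ] [274 188  21  20 331] z22 [ 480.9 -308.    22. ] z44 [ 487.2 -308.8   44. ] depth [ 483.6 -308.4   31.4]
```

View pics/w2.png

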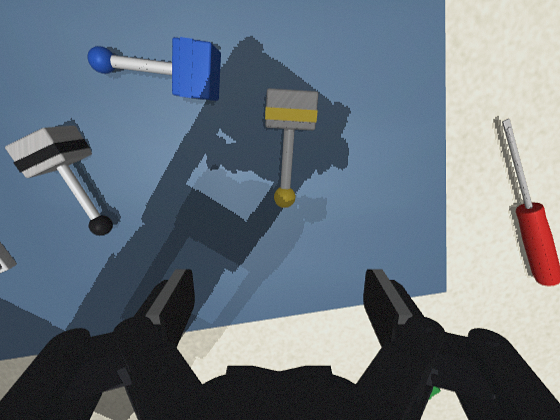

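The wrist view shows the yellow ball at (284,197) and the band at (291,114), unobstructed. The ball is at about (480.5,-308), and the stem heading refines to about -13°. I'll descend part way.

Request:
move_arm(
  deltas=[
    {"tx": 0,"ty": 1,"tz": 10,"wx": 0,"wy": 0,"wz": 0.01,"hand": 1},
    {"tx": 0,"ty": 2.5,"tz": 28,"wx": 0,"wy": 0,"wz": 0.02,"hand": 1},
    {"tx": 0,"ty": 4,"tz": 50,"wx": 0,"wy": 0,"wz": 0.03,"hand": 1},
    {"tx": 0,"ty": 5,"tz": 72,"wx": 0,"wy": 0,"wz": 0.04,"hand": 1},
    {"tx": 0,"ty": 6,"tz": 90,"wx": 0,"wy": 0,"wz": 0.05,"hand": 1},
    {"tx": -0.3,"ty": 6.5,"tz": 100,"wx": 0,"wy": 0,"wz": 0.05,"hand": 1},
    {"tx": -0.3,"ty": 6.5,"tz": 100,"wx": 0,"wy": 0,"wz": 0.05,"hand": 1},
    {"tx": -0.3,"ty": 6.5,"tz": 100,"wx": 0,"wy": 0,"wz": 0.05,"hand": 1},
  ],
)

```text
time_s: 2.5
tcp_pos: [480.3, -308.1, 70.9]
orientation: [-180.0, 0.1, -13.4]
wrist_force: [-0.5, 0.2, 0.7]
gripper_width: 85.3
grasp_force: 0.0
```

```bash
python3 look.py w3
```

```text
2.5 [ 480.3 -308.1   70.9] [-1.7996e+02  6.0000e-02 -1.3450e+01] [-44.6  21.   99.2   0.   59.9  58.9] [-0.52  0.15  0.74] 85.32962014905942 0.0
[278.7 115.1] [ 237  106   83   20 1590] z22 [ 558.7 -327.4   22. ] z44 [ 559.  -327.5   44. ] depth [ 559.  -327.5   43.4]
[277.8 236.4] [263 222  31  30 705] z22 [ 480.6 -308.2   22. ] z44 [ 490.  -310.5   44. ] depth [ 484.7 -309.2   31.6]
```

Request:
move_arm(
  deltas=[
    {"tx": 0,"ty": 0,"tz": 8,"wx": 0,"wy": 0,"wz": 0.006,"hand": 1},
    {"tx": 0,"ty": 0,"tz": 22,"wx": 0,"wy": 0,"wz": 0.006,"hand": 1},
    {"tx": 0,"ty": 0,"tz": 38,"wx": 0,"wy": 0,"wz": 0.006,"hand": 1},
    {"tx": 0,"ty": 0,"tz": 52,"wx": 0,"wy": 0,"wz": 0.006,"hand": 1},
    {"tx": 0,"ty": 0,"tz": 61,"wx": 0,"wy": 0,"wz": 0.006,"hand": 1},
    {"tx": 0,"ty": 0,"tz": 66,"wx": 0,"wy": 0,"wz": 0.006,"hand": 1},
    {"tx": 0,"ty": 0,"tz": 67,"wx": 0,"wy": 0,"wz": 0.006,"hand": 1},
    {"tx": 0,"ty": 0,"tz": 67,"wx": 0,"wy": 0,"wz": 0.006,"hand": 1},
  ],
)

```text
time_s: 3.22
tcp_pos: [480.8, -308.6, 4.6]
orientation: [180.0, -0.0, -13.8]
wrist_force: [-0.5, 0.0, 0.2]
gripper_width: 85.6
grasp_force: 0.0
```

Request:
move_arm(
  deltas=[
    {"tx": 0,"ty": 0,"tz": 0,"wx": 0,"wy": 0,"wz": 0,"hand": -1},
    {"tx": 0,"ty": 0,"tz": 0,"wx": 0,"wy": 0,"wz": 0,"hand": -1},
    {"tx": 0,"ty": 0,"tz": 0,"wx": 0,"wy": 0,"wz": 0,"hand": -1},
    {"tx": 0,"ty": 0,"tz": 0,"wx": 0,"wy": 0,"wz": 0,"hand": -1},
    {"tx": 0,"ty": 0,"tz": 0,"wx": 0,"wy": 0,"wz": 0,"hand": -1},
    {"tx": 0,"ty": 0,"tz": 0,"wx": 0,"wy": 0,"wz": 0,"hand": -1},
    {"tx": 0,"ty": 0,"tz": 0,"wx": 0,"wy": 0,"wz": 0,"hand": -1},
    {"tx": 0,"ty": 0,"tz": 0,"wx": 0,"wy": 0,"wz": 0,"hand": -1},
  ],
  grip_force=100,
)

```text
time_s: 3.88
tcp_pos: [480.5, -308.4, 4.4]
orientation: [180.0, 0.0, -13.8]
wrist_force: [-1.4, 0.0, 1.4]
gripper_width: 17.5
grasp_force: 97.6
```

```bash
python3 look.py w4; python3 -c "
import cv2;im=cv2.imread('pics/w4.png');cv2.imwrite('pics/w4c.png',cv2.resize(im[60:390,130:430],None,fx=1.8,fy=1.8))"
```

```text
3.8833 [ 480.5 -308.4    4.4] [180.     0.   -13.82] [-44.6  27.3 100.   -0.   52.7  59.2] [-1.45  0.04  1.4 ] 17.5081765615837 97.56612181663513
[275.9 120.2] [ 208  104  137   33 4251] z22 [ 558.2 -326.9   22. ] z44 [ 558.8 -327.2   44. ] depth [ 558.8 -327.2   43.6]
[278.5 292.6] [ 260  270   38   44 1323] z22 [ 480.1 -308.8   22. ] z44 [ 494.5 -312.4   44. ] depth [ 485.5 -310.2   30.3]
```

View pics/w4c.png

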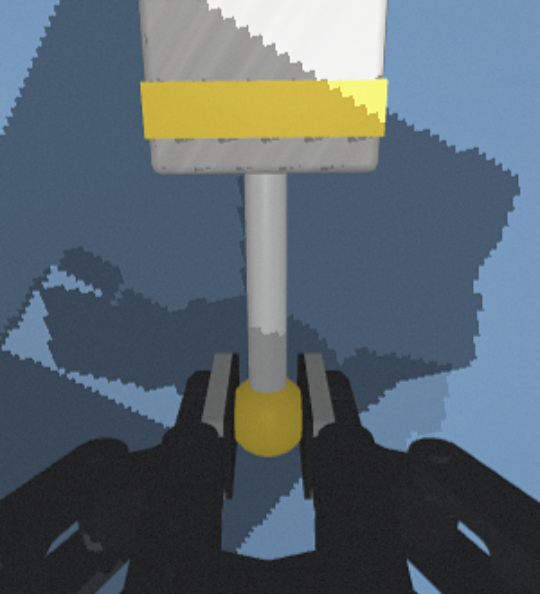

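The crop shows the pads squarely on the yellow ball at (268,415), across the stem. I'll lift.

Request:
move_arm(
  deltas=[
    {"tx": 0,"ty": 0,"tz": -4,"wx": 0,"wy": 0,"wz": 0,"hand": -1},
    {"tx": 0,"ty": 0,"tz": -12,"wx": 0,"wy": 0,"wz": 0,"hand": -1},
    {"tx": 0,"ty": 0,"tz": -24,"wx": 0,"wy": 0,"wz": 0,"hand": -1},
    {"tx": 0,"ty": 0,"tz": -40,"wx": 0,"wy": 0,"wz": 0,"hand": -1},
    {"tx": 0,"ty": 0,"tz": -56,"wx": 0,"wy": 0,"wz": 0,"hand": -1},
    {"tx": 0,"ty": 0,"tz": -72,"wx": 0,"wy": 0,"wz": 0,"hand": -1},
    {"tx": 0,"ty": 0,"tz": -88,"wx": 0,"wy": 0,"wz": 0,"hand": -1},
    {"tx": 0,"ty": 0,"tz": -104,"wx": 0,"wy": 0,"wz": 0,"hand": -1},
  ],
)

```text
time_s: 4.6
tcp_pos: [479.9, -307.7, 109.4]
orientation: [-180.0, 0.1, -13.8]
wrist_force: [0.3, 0.6, -4.6]
gripper_width: 17.4
grasp_force: 97.8
```

Request:
move_arm(
  deltas=[
    {"tx": 0,"ty": 0,"tz": -16,"wx": 0,"wy": 0,"wz": 0,"hand": -1},
    {"tx": 0,"ty": 0,"tz": -32,"wx": 0,"wy": 0,"wz": 0,"hand": -1},
    {"tx": 0,"ty": 0,"tz": -48,"wx": 0,"wy": 0,"wz": 0,"hand": -1},
    {"tx": 0,"ty": 0,"tz": -64,"wx": 0,"wy": 0,"wz": 0,"hand": -1},
    {"tx": 0,"ty": 0,"tz": -76,"wx": 0,"wy": 0,"wz": 0,"hand": -1},
    {"tx": 0,"ty": 0,"tz": -84,"wx": 0,"wy": 0,"wz": 0,"hand": -1},
    {"tx": 0,"ty": 0,"tz": -88,"wx": 0,"wy": 0,"wz": 0,"hand": -1},
    {"tx": 0,"ty": 0,"tz": -90,"wx": 0,"wy": 0,"wz": 0,"hand": -1},
  ],
)

```text
time_s: 5.27
tcp_pos: [480.4, -308.3, 198.8]
orientation: [180.0, -0.0, -13.8]
wrist_force: [0.2, -0.3, -5.2]
gripper_width: 17.1
grasp_force: 97.8
```

```bash
python3 look.py w5; python3 -c "
from h import *
print(robot.read_state()['torque'])"
```

```text
5.2667 [ 480.4 -308.3  198.8] [ 1.7999e+02 -1.0000e-02 -1.3820e+01] [-44.6  11.6  94.5  -0.   73.9  59.2] [ 0.17 -0.28 -5.15] 17.14382757284298 97.75514602661133
[276.6 112.6] [ 215   98  124   30 3552] z22 [ 559.9 -326.2   22. ] z44 [ 560.  -326.4   44. ] depth [ 561.  -327.8  227.1]
[  1.4 262.6] [  0 252   5  22  75] z22 [472.3  35.6  22. ] z44 [478.5  10.4  44. ] depth [471.6  38.6  19.3]
[278.6 291.8] [ 260  271   38   42 1335] z22 [ 353.8 -277.9   22. ] z44 [ 368.1 -281.4   44. ] depth [ 485.9 -310.2  224.7]
[ 0.03725951  0.35278778 -0.0588187 ]
```

Request:
move_arm(
  deltas=[
    {"tx": 0,"ty": 0,"tz": 0,"wx": 0,"wy": 0,"wz": 0,"hand": -1},
    {"tx": 0,"ty": 0,"tz": 0,"wx": 0,"wy": 0,"wz": 0,"hand": -1},
    {"tx": 0,"ty": 0,"tz": 0,"wx": 0,"wy": 0,"wz": 0,"hand": -1},
    {"tx": 0,"ty": 0,"tz": 0,"wx": 0,"wy": 0,"wz": 0,"hand": -1},
  ],
  grip_force=50,
)

```text
time_s: 5.65
tcp_pos: [480.2, -308.1, 197.5]
orientation: [-180.0, 0.1, -13.8]
wrist_force: [0.6, -0.9, -4.9]
gripper_width: 17.5
grasp_force: 97.8
```

Request:
move_arm(
  deltas=[
    {"tx": 0,"ty": 0,"tz": 0,"wx": 0,"wy": 0,"wz": 0,"hand": -1},
    {"tx": 0,"ty": 0,"tz": 0,"wx": 0,"wy": 0,"wz": 0,"hand": -1},
    {"tx": 0,"ty": 0,"tz": 0,"wx": 0,"wy": 0,"wz": 0,"hand": -1},
    {"tx": 0,"ty": 0,"tz": 0,"wx": 0,"wy": 0,"wz": 0,"hand": -1},
  ],
  grip_force=30,
)

```text
time_s: 5.98
tcp_pos: [480.5, -308.3, 198.3]
orientation: [-180.0, 0.0, -13.8]
wrist_force: [-0.5, 0.6, -4.7]
gripper_width: 17.5
grasp_force: 97.8
```

Request:
move_arm(
  deltas=[
    {"tx": 0,"ty": 0,"tz": 0,"wx": 0,"wy": 0,"wz": 0,"hand": -1},
    {"tx": 0,"ty": 0,"tz": 0,"wx": 0,"wy": 0,"wz": 0,"hand": -1},
    {"tx": 0,"ty": 0,"tz": 0,"wx": 0,"wy": 0,"wz": 0,"hand": -1},
    {"tx": 0,"ty": 0,"tz": 0,"wx": 0,"wy": 0,"wz": 0,"hand": -1},
    {"tx": 0,"ty": 0,"tz": 0,"wx": 0,"wy": 0,"wz": 0,"hand": -1},
    {"tx": 0,"ty": 0,"tz": 0,"wx": 0,"wy": 0,"wz": 0,"hand": -1},
  ],
  grip_force=20,
)

```text
time_s: 6.48
tcp_pos: [480.5, -308.3, 198.3]
orientation: [-180.0, 0.0, -13.8]
wrist_force: [0.7, -0.6, -4.1]
gripper_width: 17.6
grasp_force: 97.8
```

```bash
python3 look.py w6; python3 -c "
from h import *
print(robot.read_state()['torque'])"
```

```text
6.4833 [ 480.5 -308.3  198.3] [-180.      0.    -13.82] [-44.6  11.6  94.5  -0.   73.8  59.2] [ 0.69 -0.59 -4.09] 17.60010236885311 97.75529265403748
[276.6 112.5] [ 215   98  124   30 3546] z22 [ 560.  -326.3   22. ] z44 [ 560.1 -326.5   44. ] depth [ 561.1 -327.9  225.1]
[  1.3 262.8] [  0 252   5  22  68] z22 [472.3  35.4  22. ] z44 [478.5  10.3  44. ] depth [470.9  41.3  16.9]
[278.6 291.8] [ 260  271   38   42 1335] z22 [ 354.1 -278.    22. ] z44 [ 368.5 -281.5   44. ] depth [ 486.2 -310.3  224.7]
[ 0.12286422  0.39737846 -0.02224645]
```

Request:
move_arm(
  deltas=[
    {"tx": 0,"ty": 0,"tz": 0,"wx": 0,"wy": 0,"wz": 0,"hand": -0.8},
    {"tx": 0,"ty": 0,"tz": 0,"wx": 0,"wy": 0,"wz": 0,"hand": -0.8},
    {"tx": 0,"ty": 0,"tz": 0,"wx": 0,"wy": 0,"wz": 0,"hand": -0.8},
  ],
  grip_force=20,
)

```text
time_s: 6.78
tcp_pos: [480.5, -308.3, 198.3]
orientation: [180.0, -0.0, -13.8]
wrist_force: [1.0, -0.4, -5.2]
gripper_width: 17.6
grasp_force: 97.8
```

Request:
move_arm(
  deltas=[
    {"tx": 0,"ty": 0,"tz": 0,"wx": 0,"wy": 0,"wz": 0,"hand": -0.7},
    {"tx": 0,"ty": 0,"tz": 0,"wx": 0,"wy": 0,"wz": 0,"hand": -0.7},
    {"tx": 0,"ty": 0,"tz": 0,"wx": 0,"wy": 0,"wz": 0,"hand": -0.7},
  ],
)

```text
time_s: 7.03
tcp_pos: [480.5, -308.3, 198.3]
orientation: [-180.0, -0.0, -13.8]
wrist_force: [-0.6, -0.1, -5.2]
gripper_width: 17.2
grasp_force: 97.8
```

Request:
move_arm(
  deltas=[
    {"tx": 0,"ty": 0,"tz": 0,"wx": 0,"wy": 0,"wz": 0,"hand": -0.63},
    {"tx": 0,"ty": 0,"tz": 0,"wx": 0,"wy": 0,"wz": 0,"hand": -0.63},
  ],
)

```text
time_s: 7.2
tcp_pos: [480.5, -308.3, 198.3]
orientation: [-180.0, 0.0, -13.8]
wrist_force: [0.2, -0.8, -4.6]
gripper_width: 17.4
grasp_force: 97.8
```

Request:
move_arm(
  deltas=[
    {"tx": 0,"ty": 0,"tz": 0,"wx": 0,"wy": 0,"wz": 0,"hand": -0.6},
    {"tx": 0,"ty": 0,"tz": 0,"wx": 0,"wy": 0,"wz": 0,"hand": -0.6},
  ],
)

```text
time_s: 7.37
tcp_pos: [480.5, -308.3, 198.3]
orientation: [-180.0, 0.0, -13.8]
wrist_force: [-0.8, -0.1, -5.0]
gripper_width: 17.4
grasp_force: 96.4
```

Request:
move_arm(
  deltas=[
    {"tx": 0,"ty": 0,"tz": 0,"wx": 0,"wy": 0,"wz": 0,"hand": -0.58},
    {"tx": 0,"ty": 0,"tz": 0,"wx": 0,"wy": 0,"wz": 0,"hand": -0.58},
    {"tx": 0,"ty": 0,"tz": 0,"wx": 0,"wy": 0,"wz": 0,"hand": -0.58},
  ],
)

```text
time_s: 7.62
tcp_pos: [480.6, -308.4, 198.4]
orientation: [180.0, -0.0, -13.8]
wrist_force: [-0.0, -0.1, -6.0]
gripper_width: 18.1
grasp_force: 72.1
```

Request:
move_arm(
  deltas=[
    {"tx": 0,"ty": 0,"tz": 0,"wx": 0,"wy": 0,"wz": 0,"hand": -0.56},
    {"tx": 0,"ty": 0,"tz": 0,"wx": 0,"wy": 0,"wz": 0,"hand": -0.56},
    {"tx": 0,"ty": 0,"tz": 0,"wx": 0,"wy": 0,"wz": 0,"hand": -0.56},
  ],
)

```text
time_s: 7.87
tcp_pos: [480.2, -308.1, 198.0]
orientation: [-180.0, 0.1, -13.8]
wrist_force: [-1.8, 0.6, -6.4]
gripper_width: 19.1
grasp_force: 48.6
```

Request:
move_arm(
  deltas=[
    {"tx": 0,"ty": 0,"tz": 0,"wx": 0,"wy": 0,"wz": 0,"hand": -0.543},
    {"tx": 0,"ty": 0,"tz": 0,"wx": 0,"wy": 0,"wz": 0,"hand": -0.543},
    {"tx": 0,"ty": 0,"tz": 0,"wx": 0,"wy": 0,"wz": 0,"hand": -0.543},
    {"tx": 0,"ty": 0,"tz": 0,"wx": 0,"wy": 0,"wz": 0,"hand": -0.543},
  ],
)

```text
time_s: 8.2
tcp_pos: [480.8, -308.5, 198.5]
orientation: [180.0, -0.0, -13.8]
wrist_force: [0.0, 0.7, -3.6]
gripper_width: 19.6
grasp_force: 32.6
```

```bash
python3 look.py w7; python3 -c "
from h import *
print(robot.read_state()['torque'])"
```

```text
8.2 [ 480.8 -308.5  198.5] [ 1.7998e+02 -5.0000e-02 -1.3820e+01] [-44.6  11.6  94.5   0.   73.8  59.2] [ 0.    0.69 -3.56] 19.61331818123891 32.60292828083038
[278.  194.1] [247 192  63   7 317] z22 [ 476.7 -307.5   22. ] z44 [ 482.6 -309.    44. ] depth [ 507.  -315.1  135.5]
[  1.3 263.4] [  0 253   5  22  70] z22 [472.1  35.6  22. ] z44 [478.3  10.4  44. ] depth [471.   39.7  18.4]
[278.5 293.6] [ 259  272   40   45 1476] z22 [ 351.9 -277.5   22. ] z44 [ 366.4 -281.1   44. ] depth [ 483.4 -309.7  221.6]
[0.00014377 0.13763534 0.01194855]
```

Request:
move_arm(
  deltas=[
    {"tx": 0,"ty": 0,"tz": 0,"wx": 0,"wy": 0,"wz": 0,"hand": -0.533},
    {"tx": 0,"ty": 0,"tz": 0,"wx": 0,"wy": 0,"wz": 0,"hand": -0.533},
    {"tx": 0,"ty": 0,"tz": 0,"wx": 0,"wy": 0,"wz": 0,"hand": -0.533},
    {"tx": 0,"ty": 0,"tz": 0,"wx": 0,"wy": 0,"wz": 0,"hand": -0.533},
  ],
)

```text
time_s: 8.58
tcp_pos: [480.5, -308.3, 198.3]
orientation: [180.0, -0.0, -13.8]
wrist_force: [-0.4, 0.2, -5.3]
gripper_width: 19.9
grasp_force: 24.1
```

Request:
move_arm(
  deltas=[
    {"tx": 0,"ty": 0,"tz": 0,"wx": 0,"wy": 0,"wz": 0,"hand": -0.527},
    {"tx": 0,"ty": 0,"tz": 0,"wx": 0,"wy": 0,"wz": 0,"hand": -0.527},
    {"tx": 0,"ty": 0,"tz": 0,"wx": 0,"wy": 0,"wz": 0,"hand": -0.527},
    {"tx": 0,"ty": 0,"tz": 0,"wx": 0,"wy": 0,"wz": 0,"hand": -0.527},
  ],
)

```text
time_s: 8.92
tcp_pos: [480.5, -308.3, 198.3]
orientation: [180.0, 0.0, -13.8]
wrist_force: [-0.0, 0.5, -5.2]
gripper_width: 20.0
grasp_force: 19.3
```

```bash
python3 look.py w8; python3 -c "
from h import *
print(robot.read_state()['torque'])"
```

```text
8.9167 [ 480.5 -308.3  198.3] [180.     0.   -13.82] [-44.6  11.6  94.5  -0.   73.8  59.2] [-0.04  0.5  -5.21] 19.952296100688397 19.347917139530182
[278.  195.1] [247 193  63   7 317] z22 [ 475.3 -307.    22. ] z44 [ 481.2 -308.5   44. ] depth [ 506.  -314.7  135.1]
[  1.3 262.9] [  0 252   5  22  69] z22 [472.3  35.4  22. ] z44 [478.5  10.2  44. ] depth [471.   40.6  17.4]
[278.5 293.6] [ 258  272   42   44 1505] z22 [ 351.6 -277.3   22. ] z44 [ 366.1 -280.9   44. ] depth [ 483.3 -309.6  221.6]
[0.02837834 0.03842349 0.02764265]
```

Request:
move_arm(
  deltas=[
    {"tx": 0,"ty": 0,"tz": 0,"wx": 0,"wy": 0,"wz": 0,"hand": -0.521},
    {"tx": 0,"ty": 0,"tz": 0,"wx": 0,"wy": 0,"wz": 0,"hand": -0.521},
    {"tx": 0,"ty": 0,"tz": 0,"wx": 0,"wy": 0,"wz": 0,"hand": -0.521},
  ],
)

```text
time_s: 9.22
tcp_pos: [480.5, -308.3, 198.3]
orientation: [-180.0, 0.0, -13.8]
wrist_force: [-0.7, -0.3, -5.2]
gripper_width: 20.7
grasp_force: 15.0
```

Request:
move_arm(
  deltas=[
    {"tx": 0,"ty": 0,"tz": 0,"wx": 0,"wy": 0,"wz": 0,"hand": -0.518},
    {"tx": 0,"ty": 0,"tz": 0,"wx": 0,"wy": 0,"wz": 0,"hand": -0.518},
    {"tx": 0,"ty": 0,"tz": 0,"wx": 0,"wy": 0,"wz": 0,"hand": -0.518},
  ],
)

```text
time_s: 9.47
tcp_pos: [480.5, -308.3, 198.3]
orientation: [180.0, 0.0, -13.8]
wrist_force: [0.4, -0.2, -4.8]
gripper_width: 20.5
grasp_force: 13.0
```

```bash
python3 look.py w9; python3 -c "
from h import *
print(robot.read_state()['torque'])
im,_=robot.grab_frame('side');cv2.imwrite('pics/s9.png',im)
im,_=robot.grab_frame('scene');cv2.imwrite('pics/c9.png',im)
c=[]
for n,f in(('side','s9'),('scene','c9')):
    u,v=map(int,proj(robot.camera_params(n),[480,-308,170])); c.append(cv2.resize(cv2.imread(f'pics/{f}.png')[max(v-60,0):v+60,max(u-48,0):u+48],(400,500)))
cv2.imwrite('pics/c9c.png',np.hstack(c))"
```

```text
9.4667 [ 480.5 -308.3  198.3] [180.     0.   -13.82] [-44.6  11.6  94.5  -0.   73.8  59.2] [ 0.35 -0.19 -4.78] 20.524882882359258 12.977135628461838
[278.1 197.1] [247 194  63   9 317] z22 [ 473.  -306.6   22. ] z44 [ 479.1 -308.1   44. ] depth [ 504.7 -314.5  135.9]
[  1.3 262.9] [  0 252   5  22  69] z22 [472.3  35.4  22. ] z44 [478.5  10.2  44. ] depth [471.4  38.9  18.9]
[278.6 293.7] [ 258  272   42   45 1512] z22 [ 351.4 -277.3   22. ] z44 [ 365.9 -280.9   44. ] depth [ 483.9 -309.7  222.5]
[ 0.06122524  0.01014156 -0.0321736 ]
```

View pics/c9c.png

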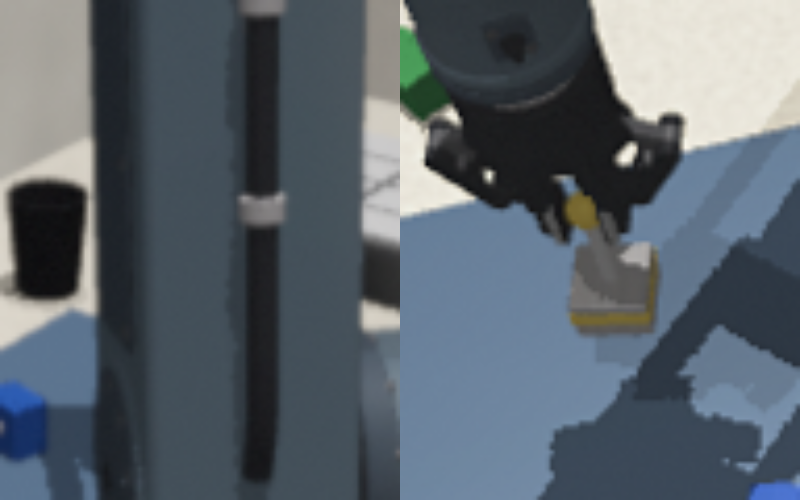

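The scene crop shows the weight hanging foot down from the ball at (580,210), close to plumb. The side view is blocked by the arm. I'll ease a touch more, then tighten.

Request:
move_arm(
  deltas=[
    {"tx": 0,"ty": 0,"tz": 0,"wx": 0,"wy": 0,"wz": 0,"hand": -0.514},
    {"tx": 0,"ty": 0,"tz": 0,"wx": 0,"wy": 0,"wz": 0,"hand": -0.514},
    {"tx": 0,"ty": 0,"tz": 0,"wx": 0,"wy": 0,"wz": 0,"hand": -0.514},
    {"tx": 0,"ty": 0,"tz": 0,"wx": 0,"wy": 0,"wz": 0,"hand": -0.514},
    {"tx": 0,"ty": 0,"tz": 0,"wx": 0,"wy": 0,"wz": 0,"hand": -0.514},
    {"tx": 0,"ty": 0,"tz": 0,"wx": 0,"wy": 0,"wz": 0,"hand": -0.514},
  ],
)

```text
time_s: 10.12
tcp_pos: [480.6, -308.3, 198.3]
orientation: [-180.0, -0.0, -13.8]
wrist_force: [-1.2, -0.1, -5.3]
gripper_width: 20.8
grasp_force: 10.4
```

```bash
python3 look.py w10
```

```text
10.1167 [ 480.6 -308.3  198.3] [-180.     -0.    -13.82] [-44.6  11.6  94.5   0.   73.8  59.2] [-1.17 -0.07 -5.28] 20.833922827288237 10.440916121006012
[278.  197.1] [247 195  63   7 315] z22 [ 473.1 -306.4   22. ] z44 [ 479.2 -308.    44. ] depth [ 504.6 -314.4  135.2]
[  1.3 263. ] [  0 252   5  22  70] z22 [472.1  35.4  22. ] z44 [478.3  10.3  44. ] depth [471.3  38.8  19.1]
[278.6 293.7] [ 258  272   42   45 1512] z22 [ 351.4 -277.3   22. ] z44 [ 366.  -280.9   44. ] depth [ 483.3 -309.6  221.7]
```

Request:
move_arm(
  deltas=[
    {"tx": 0,"ty": 0,"tz": 0,"wx": 0,"wy": 0,"wz": 0,"hand": -0.6},
    {"tx": 0,"ty": 0,"tz": 0,"wx": 0,"wy": 0,"wz": 0,"hand": -0.65},
    {"tx": 0,"ty": 0,"tz": 0,"wx": 0,"wy": 0,"wz": 0,"hand": -1},
    {"tx": 0,"ty": 0,"tz": 0,"wx": 0,"wy": 0,"wz": 0,"hand": -1},
    {"tx": 0,"ty": 0,"tz": 0,"wx": 0,"wy": 0,"wz": 0,"hand": -1},
    {"tx": 0,"ty": 0,"tz": 0,"wx": 0,"wy": 0,"wz": 0,"hand": -1},
  ],
  grip_force=80,
)

```text
time_s: 10.67
tcp_pos: [480.5, -308.3, 198.3]
orientation: [-180.0, 0.0, -13.8]
wrist_force: [0.5, 0.4, -6.0]
gripper_width: 17.7
grasp_force: 78.2
```

```bash
python3 look.py w11
```

```text
10.6667 [ 480.5 -308.3  198.3] [-180.      0.    -13.82] [-44.6  11.6  94.5   0.   73.8  59.2] [ 0.48  0.37 -6.03] 17.66958701525347 78.18491578102112
[278.  191.6] [246 189  64   7 378] z22 [ 479.2 -307.9   22. ] z44 [ 484.9 -309.4   44. ] depth [ 508.5 -315.3  135.1]
[  1.3 262.7] [  0 252   5  22  68] z22 [472.4  35.3  22. ] z44 [478.6  10.1  44. ] depth [471.4  39.3  18.5]
[278.5 293.4] [ 260  272   38   44 1427] z22 [ 351.8 -277.3   22. ] z44 [ 366.3 -280.9   44. ] depth [ 483.3 -309.6  221.5]
```

```bash
cat > tilt.py <<'E'
from h import *
def tilt():
    cp=robot.camera_params('wrist'); s=robot.read_state(); D=np.load('/tmp/D.npy')
    v,u=np.mgrid[0:420,0:560]; d=np.stack([(u-cp['cx'])/cp['fx'],-(v-cp['cy'])/cp['fy'],-np.ones(u.shape)],-1)
    P=(d*D[...,None])@R(cp['orientation']).T+cp['xyz']-s['tcp_pos']
    P=P@R(s['orientation'])   # tool coords, tool z down
    m=(D>0)&(abs(P[...,0])<45)&(abs(P[...,1])<24)&(P[...,2]>35)&(P[...,2]<95)
    p=P[m]; print('n',len(p), p.min(0).round(1),p.max(0).round(1))
    # bands in z: side face x(z)
    for nm,q,ax in (('top',p[(p[:,2]<58)&(abs(p[:,0])<18)&(np.hypot(p[:,0],p[:,1])>8)],2),('side',p[(p[:,2]>60)&(p[:,0]>14)],0)):
        o=[i for i in range(3) if i!=ax]
        if len(q)<30: print(nm,len(q)); continue
        for _ in range(6):
            A=np.c_[q[:,o],np.ones(len(q))]; c=np.linalg.lstsq(A,q[:,ax],rcond=None)[0]; r=q[:,ax]-A@c; q=q[abs(r)<max(1.5*r.std(),.8)]
        print(nm,len(q),'slopes deg',np.degrees(np.arctan(c[:2])).round(2),'c',c[2].round(1),'sd',r.std().round(2),q.mean(0).round(1))
if __name__=='__main__': tilt()
E
python3 tilt.py
```

```text
n 4025 [-16.1 -22.2  35.2] [31.3 22.4 81.3]
top 1618 slopes deg [-7.35  0.36] c 54.0 sd 0.4 [ 3.   0.  53.7]
side 600 slopes deg [-0.04  5.93] c 22.6 sd 0.25 [29.9  0.2 70.1]
```

Request:
move_arm(
  deltas=[
    {"tx": -1.5,"ty": -5,"tz": 0,"wx": 0,"wy": 0,"wz": 0,"hand": -1},
    {"tx": -4,"ty": -16,"tz": 0,"wx": 0,"wy": 0,"wz": 0,"hand": -1},
    {"tx": -8,"ty": -34,"tz": 0,"wx": 0,"wy": 0,"wz": 0,"hand": -1},
    {"tx": -13,"ty": -56,"tz": 0,"wx": 0,"wy": 0,"wz": 0,"hand": -1},
    {"tx": -18,"ty": -78,"tz": 0,"wx": 0,"wy": 0,"wz": 0,"hand": -1},
    {"tx": -23,"ty": -100,"tz": 0,"wx": 0,"wy": 0,"wz": 0,"hand": -1},
    {"tx": -28,"ty": -122,"tz": 0,"wx": 0,"wy": 0,"wz": 0,"hand": -1},
    {"tx": -33,"ty": -144,"tz": 0,"wx": 0,"wy": 0,"wz": 0,"hand": -1},
  ],
)

```text
time_s: 11.38
tcp_pos: [482.5, -158.5, 198.3]
orientation: [-180.0, 0.0, -13.8]
wrist_force: [1.1, -0.1, -4.4]
gripper_width: 18.3
grasp_force: 78.4
```

Request:
move_arm(
  deltas=[
    {"tx": -5,"ty": -22,"tz": 0,"wx": 0,"wy": 0,"wz": 0,"hand": -1},
    {"tx": -10,"ty": -44,"tz": 0,"wx": 0,"wy": 0,"wz": 0,"hand": -1},
    {"tx": -15,"ty": -66,"tz": 0,"wx": 0,"wy": 0,"wz": 0,"hand": -1},
    {"tx": -20,"ty": -86,"tz": 0,"wx": 0,"wy": 0,"wz": 0,"hand": -1},
    {"tx": -24,"ty": -102,"tz": 0,"wx": 0,"wy": 0,"wz": 0,"hand": -1},
    {"tx": -27,"ty": -112,"tz": 0,"wx": 0,"wy": 0,"wz": 0,"hand": -1},
    {"tx": -28,"ty": -117,"tz": 0,"wx": 0,"wy": 0,"wz": 0,"hand": -1},
    {"tx": -28,"ty": -117,"tz": 0,"wx": 0,"wy": 0,"wz": 0,"hand": -1},
  ],
)

```text
time_s: 12.05
tcp_pos: [483.5, -39.2, 198.4]
orientation: [-180.0, -0.0, -13.7]
wrist_force: [-0.4, -0.8, -4.7]
gripper_width: 18.0
grasp_force: 78.5
```

Request:
move_arm(
  deltas=[
    {"tx": 0,"ty": 0,"tz": 0,"wx": 0,"wy": -0.02,"wz": 0,"hand": -1},
    {"tx": 0,"ty": 0,"tz": 0,"wx": 0,"wy": -0.05,"wz": 0,"hand": -1},
    {"tx": 0,"ty": 0,"tz": 0,"wx": 0,"wy": -0.08,"wz": 0,"hand": -1},
    {"tx": 0,"ty": 0,"tz": 0,"wx": 0,"wy": -0.1,"wz": 0,"hand": -1},
    {"tx": 0,"ty": 0,"tz": 0,"wx": 0,"wy": -0.113,"wz": 0,"hand": -1},
    {"tx": 0,"ty": 0,"tz": 0,"wx": 0,"wy": -0.113,"wz": 0,"hand": -1},
    {"tx": 0,"ty": 0,"tz": 0,"wx": 0,"wy": -0.113,"wz": 0,"hand": -1},
  ],
)

```text
time_s: 12.63
tcp_pos: [483.7, -40.7, 198.0]
orientation: [180.0, 6.5, -13.9]
wrist_force: [0.0, -0.5, -4.7]
gripper_width: 17.8
grasp_force: 78.5
```

```bash
python3 look.py w12; python3 tilt.py
python3 - <<'E'
from h import *
for n in('scene','side'):
    im,D=robot.grab_frame(n); cv2.imwrite(f'pics/{n}12.png',im); cp=robot.camera_params(n)
    for b,c in blobs(im,30):
        p=onplane(cp,*c,22)
        if np.hypot(p[0]-482,p[1]-67)<40: print(n,c.round(1),b,p.round(1))
E
```

```text
12.6333 [483.7 -40.7 198. ] [180.     6.49 -13.86] [-18.5   5.5 101.8  -0.5  79.2  85.5] [ 0.01 -0.47 -4.74] 17.75424329184549 78.4871256351471
[185.8 193. ] [ 160  169   53   49 2044] z22 [485.4  64.3  22. ] z44 [492.2  55.   44. ] depth [485.7  63.9  22.9]
[277.4 190.1] [246 188  64   8 325] z22 [464.5 -35.3  22. ] z44 [472.7 -37.4  44. ] depth [506.2 -46.  133.2]
[278.5 293.7] [ 260  271   38   46 1464] z22 [322.9  -1.8  22. ] z44 [341.3  -6.3  44. ] depth [488.8 -42.6 220.7]
n 3991 [-14.7 -22.1  35. ] [32.8 22.3 79.3]
top 1529 slopes deg [-8.43  0.4 ] c 54.0 sd 0.41 [ 3.4 -0.1 53.5]
side 551 slopes deg [-0.03  6.75] c 23.2 sd 0.26 [31.3 -0.  69. ]
scene [319.9 239.8] [310 231  21  19 333] [485.5  64.1  22. ]
side [230.  227.5] [219 220  23  15 251] [475.7  74.   22. ]
```

View pics/w12.png

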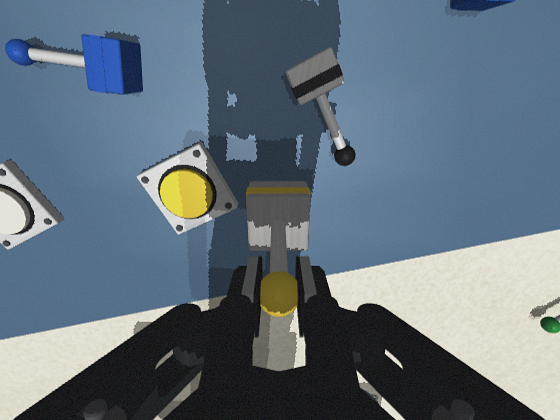

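The wrist view shows the yellow housing at (186,193), the hanging weight's band at (277,190), and the black weight undisturbed at (345,155). Scene and wrist agree on the nest at about (485.5,64.2), but side disagrees. I'll check that.

Run:
```python
from h import *
for n,f in(('side','side12'),('scene','scene12'),('wrist','w12')):
    cp=robot.camera_params(n); im=cv2.imread(f'pics/{f}.png')
    q=np.array([proj(cp,[485.5+29*np.cos(a),64.2+29*np.sin(a),22]) for a in np.linspace(0,6.28,60)])
    print(n,'pred',proj(cp,[485.5,64.2,22]),q.min(0).round(1),q.max(0).round(1))
    if n!='wrist':
        m=ymask(im,lo=(15,70,20)); u,v=map(int,proj(cp,[485.5,64.2,22])); k=m[v-14:v+15,u-16:u+17]; y,x=np.nonzero(k); print(' loose',x.mean()+u-16,y.mean()+v-14,x.min()+u-16,x.max()+u-16,y.min()+v-14,y.max()+v-14,len(x))
        # aluminium nest outline centre
        h=cv2.cvtColor(im,cv2.COLOR_BGR2HSV); w=(((h[...,1]<60)&(h[...,2]>90))*255).astype('uint8'); w|=m
        nn,l,s,c=cv2.connectedComponentsWithStats(w); i=l[v,u]; print(' nest',s[i],c[i].round(1), onplane(cp,*c[i],14).round(1))
```

```text
side pred (np.float64(229.51761102245132), np.float64(224.59277396500764)) [218.6 218.6] [240.4 230.8]
 loose 229.93632958801498 227.35205992509364 219 241 220 234 267
 nest [209 218  42  27 706] [229.2 230.9] [474.8  78.8  14. ]
scene pred (np.float64(319.9280233392341), np.float64(239.8281283964048)) [309.2 230.5] [330.7 249.4]
 loose 319.62994350282486 239.75141242937852 309 330 230 249 354
 nest [303 223  38  37 729] [321.8 240.7] [485.5  70.3  14. ]
wrist pred (np.float64(186.16366585745214), np.float64(192.54419579312767)) [159.7 167.3] [212.4 216. ]
```

The side view also sees the housing's yellow rim, which explains its bias, so I'll use (485.5,64.3). I'll move over the nest and trim the tilt.

Request:
move_arm(
  deltas=[
    {"tx": -1.5,"ty": -6,"tz": 0.2,"wx": 0,"wy": -0.004,"wz": 0,"hand": -1},
    {"tx": -5,"ty": -20,"tz": 0.6,"wx": 0,"wy": -0.01,"wz": 0,"hand": -1},
    {"tx": -10,"ty": -40,"tz": 1.1,"wx": 0,"wy": -0.018,"wz": 0,"hand": -1},
    {"tx": -15,"ty": -61,"tz": 1.7,"wx": 0,"wy": -0.018,"wz": 0,"hand": -1},
    {"tx": -20,"ty": -81,"tz": 2.3,"wx": 0,"wy": -0.018,"wz": 0,"hand": -1},
    {"tx": -24,"ty": -96,"tz": 2.7,"wx": 0,"wy": -0.018,"wz": 0,"hand": -1},
    {"tx": -25.5,"ty": -102.4,"tz": 2.9,"wx": 0,"wy": -0.018,"wz": 0,"hand": -1},
    {"tx": -25.5,"ty": -102.4,"tz": 2.9,"wx": 0,"wy": -0.018,"wz": 0,"hand": -1},
  ],
)

```text
time_s: 13.45
tcp_pos: [482.9, 66.8, 198.4]
orientation: [-180.0, 7.5, -13.7]
wrist_force: [-0.1, -0.5, -4.4]
gripper_width: 18.0
grasp_force: 78.6
```

Request:
move_arm(
  deltas=[
    {"tx": 0,"ty": 0,"tz": 0,"wx": 0,"wy": 0,"wz": 0,"hand": -1},
    {"tx": 0,"ty": 0,"tz": 0,"wx": 0,"wy": 0,"wz": 0,"hand": -1},
    {"tx": 0,"ty": 0,"tz": 0,"wx": 0,"wy": 0,"wz": 0,"hand": -1},
  ],
)

```text
time_s: 13.7
tcp_pos: [483.3, 64.4, 198.3]
orientation: [180.0, 7.5, -13.9]
wrist_force: [-0.3, -0.6, -5.2]
gripper_width: 18.0
grasp_force: 78.6
```

```bash
cat > chk.py <<'E'
from h import *
s=robot.read_state(); M=R(s['orientation']); b=s['tcp_pos']+M@[0,0,-17.6]
t=np.radians(7.5); print('ball',b.round(1)); d=np.array([485.5,64.3,122.])-b; print('to go world',d.round(1),'tool',(M.T@d).round(1),'down unit',(M.T@[0,0,-1]).round(3))
E
python3 look.py w13; python3 tilt.py; python3 chk.py
```

```text
13.7 [483.3  64.4 198.3] [179.98   7.49 -13.88] [ -7.    6.2 101.1   0.9  80.2  96.7] [-0.35 -0.58 -5.17] 18.039172766458123 78.58529448509216
[276.5 163.2] [ 250  142   54   39 1744] z22 [490.9  64.1  22. ] z44 [497.4  62.4  44. ] depth [490.8  64.2  21.5]
[278.1 189.7] [246 187  64   9 372] z22 [461.1  69.7  22. ] z44 [469.7  67.6  44. ] depth [504.4  58.9 132.1]
[278.5 293.7] [ 260  271   38   46 1464] z22 [316.6 104.8  22. ] z44 [335.7 100.1  44. ] depth [488.7  62.5 220.8]
n 4047 [-14.3 -22.4  35.2] [33.2 22.  80.7]
top 1479 slopes deg [-8.52  0.59] c 54.0 sd 0.39 [ 3.8  0.1 53.4]
side 598 slopes deg [0.11 6.98] c 23.0 sd 0.26 [31.5 -0.2 69.7]
ball [485.5  63.9 215.8]
to go world [ -0.    0.4 -93.8] tool [12.1 -0.4 93. ] down unit [ 0.131 -0.     0.991]
```

Request:
move_arm(
  deltas=[
    {"tx": 0.7,"ty": 0,"tz": 5,"wx": 0,"wy": 0,"wz": 0,"hand": -1},
    {"tx": 2,"ty": -0.1,"tz": 15,"wx": 0,"wy": 0,"wz": 0,"hand": -1},
    {"tx": 4,"ty": -0.2,"tz": 30,"wx": 0,"wy": 0,"wz": 0,"hand": -1},
    {"tx": 6.1,"ty": -0.3,"tz": 46,"wx": 0,"wy": 0,"wz": 0,"hand": -1},
    {"tx": 8.2,"ty": -0.4,"tz": 62,"wx": 0,"wy": 0,"wz": 0,"hand": -1},
    {"tx": 9.9,"ty": -0.4,"tz": 75,"wx": 0,"wy": 0,"wz": 0,"hand": -1},
    {"tx": 11,"ty": -0.4,"tz": 83.2,"wx": 0,"wy": 0,"wz": 0,"hand": -1},
    {"tx": 11,"ty": -0.4,"tz": 83.2,"wx": 0,"wy": 0,"wz": 0,"hand": -1},
  ],
)

```text
time_s: 14.42
tcp_pos: [481.5, 65.6, 111.8]
orientation: [180.0, 7.8, -13.8]
wrist_force: [-0.5, -0.3, -6.3]
gripper_width: 18.1
grasp_force: 78.6
```

Request:
move_arm(
  deltas=[
    {"tx": 0,"ty": 0,"tz": 0,"wx": 0,"wy": 0,"wz": 0,"hand": -1},
    {"tx": 0,"ty": 0,"tz": 0,"wx": 0,"wy": 0,"wz": 0,"hand": -1},
    {"tx": 0,"ty": 0,"tz": 0,"wx": 0,"wy": 0,"wz": 0,"hand": -1},
  ],
)

```text
time_s: 14.67
tcp_pos: [484.1, 65.5, 115.3]
orientation: [-180.0, 7.4, -13.8]
wrist_force: [1.1, -0.3, -4.7]
gripper_width: 18.1
grasp_force: 78.6
```

```bash
python3 look.py w14; python3 tilt.py; python3 chk.py
python3 - <<'E'
from h import *
out=[]
for n in('scene','side'):
    im,D=robot.grab_frame(n); cv2.imwrite(f'pics/{n}14.png',im); u,v=map(int,proj(robot.camera_params(n),[485,64,60]))
    out.append(cv2.resize(im[v-40:v+40,u-40:u+40],(400,400),interpolation=cv2.INTER_CUBIC))
cv2.imwrite('pics/c14.png',np.hstack(out))
E
```

```text
14.6667 [484.1  65.5 115.3] [-179.99    7.4   -13.82] [ -6.9  12.4 104.6   1.   70.3  96.6] [ 1.12 -0.32 -4.67] 18.055610930604864 78.55498909950256
[277.5 174.7] [251 167  55  14 555] z22 [507.2  60.2  22. ] z44 [514.6  58.2  44. ] depth [507.1  60.2  21.5]
[277.1 191.5] [243 183  70  30 496] z22 [493.4  63.8  22. ] z44 [502.2  61.6  44. ] depth [506.1  60.6  53.7]
[278.6 293.7] [ 260  271   38   46 1456] z22 [389.6  88.1  22. ] z44 [408.6  83.4  44. ] depth [489.8  63.5 138.1]
n 4561 [-14.6 -23.9  35. ] [44.7 23.5 95. ]
top 1515 slopes deg [-8.78  0.4 ] c 54.0 sd 0.4 [ 3.5 -0.2 53.4]
side 657 slopes deg [0.04 7.45] c 22.5 sd 0.27 [31.9  0.  71.6]
ball [486.3  65.  132.7]
to go world [ -0.8  -0.7 -10.7] tool [ 0.8  0.9 10.7] down unit [0.129 0.    0.992]
```

View pics/c14.png

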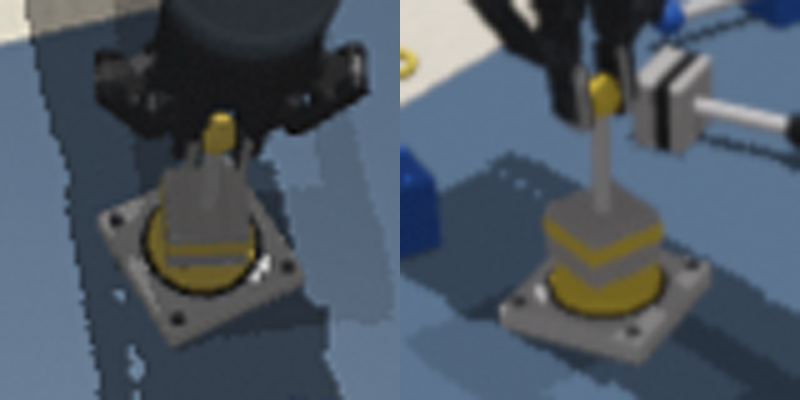

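The crops show the foot just above the yellow housing, upright and central in both views. I'll come down slowly, watching the force.

Request:
move_arm(
  deltas=[
    {"tx": 0.1,"ty": 0.1,"tz": 1,"wx": 0,"wy": 0,"wz": 0,"hand": -1},
    {"tx": 0.2,"ty": 0.3,"tz": 2.5,"wx": 0,"wy": 0,"wz": 0,"hand": -1},
    {"tx": 0.3,"ty": 0.4,"tz": 4,"wx": 0,"wy": 0,"wz": 0,"hand": -1},
    {"tx": 0.4,"ty": 0.5,"tz": 5.5,"wx": 0,"wy": 0,"wz": 0,"hand": -1},
    {"tx": 0.5,"ty": 0.5,"tz": 6.5,"wx": 0,"wy": 0,"wz": 0,"hand": -1},
    {"tx": 0.5,"ty": 0.5,"tz": 7,"wx": 0,"wy": 0,"wz": 0,"hand": -1},
    {"tx": 0.5,"ty": 0.5,"tz": 7,"wx": 0,"wy": 0,"wz": 0,"hand": -1},
    {"tx": 0.5,"ty": 0.5,"tz": 7,"wx": 0,"wy": 0,"wz": 0,"hand": -1},
  ],
)

```text
time_s: 15.48
tcp_pos: [482.9, 65.3, 107.4]
orientation: [-180.0, 7.5, -13.8]
wrist_force: [-0.5, -1.1, -3.7]
gripper_width: 18.3
grasp_force: 78.8
```

```bash
python3 chk.py
```

```text
ball [485.1  64.7 124.8]
to go world [ 0.4 -0.4 -2.8] tool [0.9 0.3 2.8] down unit [0.131 0.    0.991]
```

Request:
move_arm(
  deltas=[
    {"tx": 0.2,"ty": 0.1,"tz": 0.5,"wx": 0,"wy": 0,"wz": 0,"hand": -1},
    {"tx": 0.3,"ty": 0.2,"tz": 1,"wx": 0,"wy": 0,"wz": 0,"hand": -1},
    {"tx": 0.4,"ty": 0.3,"tz": 1.5,"wx": 0,"wy": 0,"wz": 0,"hand": -1},
    {"tx": 0.4,"ty": 0.3,"tz": 1.5,"wx": 0,"wy": 0,"wz": 0,"hand": -1},
  ],
)

```text
time_s: 15.82
tcp_pos: [484.1, 65.0, 107.1]
orientation: [-180.0, 7.4, -13.8]
wrist_force: [1.0, 1.5, 5.1]
gripper_width: 17.4
grasp_force: 79.6
```

Request:
move_arm(
  deltas=[
    {"tx": 0.1,"ty": 0,"tz": 0.4,"wx": 0,"wy": 0,"wz": 0,"hand": -1},
    {"tx": 0.1,"ty": 0,"tz": 0.7,"wx": 0,"wy": 0,"wz": 0,"hand": -1},
    {"tx": 0.1,"ty": 0,"tz": 0.7,"wx": 0,"wy": 0,"wz": 0,"hand": -1},
    {"tx": 0.1,"ty": 0,"tz": 0.7,"wx": 0,"wy": 0,"wz": 0,"hand": -1},
  ],
)

```text
time_s: 16.15
tcp_pos: [484.3, 65.2, 107.0]
orientation: [-179.9, 7.3, -13.8]
wrist_force: [-0.0, 1.9, 10.8]
gripper_width: 17.7
grasp_force: 80.0
```

Contact made. I'll ease the grip so the foot settles flat.

Request:
move_arm(
  deltas=[
    {"tx": 0,"ty": 0,"tz": -0.5,"wx": 0,"wy": 0,"wz": 0,"hand": -0.58},
    {"tx": 0,"ty": 0,"tz": -0.5,"wx": 0,"wy": 0,"wz": 0,"hand": -0.56},
    {"tx": 0,"ty": 0,"tz": -0.5,"wx": 0,"wy": 0,"wz": 0,"hand": -0.55},
    {"tx": 0,"ty": 0,"tz": -0.5,"wx": 0,"wy": 0,"wz": 0,"hand": -0.54},
    {"tx": 0,"ty": 0,"tz": -0.5,"wx": 0,"wy": 0,"wz": 0,"hand": -0.53},
    {"tx": 0,"ty": 0,"tz": -0.5,"wx": 0,"wy": 0,"wz": 0,"hand": -0.52},
    {"tx": 0,"ty": 0,"tz": -0.5,"wx": 0,"wy": 0,"wz": 0,"hand": -0.515},
    {"tx": 0,"ty": 0,"tz": -0.5,"wx": 0,"wy": 0,"wz": 0,"hand": -0.515},
  ],
)

```text
time_s: 16.82
tcp_pos: [484.1, 65.1, 106.7]
orientation: [-179.9, 7.4, -13.8]
wrist_force: [0.9, 2.5, 5.5]
gripper_width: 20.4
grasp_force: 11.5
```

```bash
python3 look.py w15; python3 tilt.py; python3 chk.py
```

```text
16.8167 [484.1  65.1 106.7] [-179.95    7.37  -13.82] [ -6.9  13.1 104.9   1.   69.3  96.5] [0.93 2.5  5.5 ] 20.36589649642564 11.488123834133148
[275.3 187.2] [ 241  171   73   51 1048] z22 [500.7  63.1  22. ] z44 [509.   60.8  44. ] depth [504.6  62.   32.3]
[278.5 294.2] [ 258  272   42   45 1546] z22 [396.5  86.   22. ] z44 [415.5  81.3  44. ] depth [490.3  62.9 130.6]
n 5252 [-15.7 -24.   35.1] [45. 24. 91.]
top 1603 slopes deg [-7.49  0.47] c 53.4 sd 0.41 [ 3.   0.2 53.1]
side 762 slopes deg [-0.06 19.25] c 6.6 sd 1.2 [33.  -0.1 75.6]
ball [486.3  64.5 124.2]
to go world [-0.8 -0.2 -2.2] tool [-0.4  0.4  2.2] down unit [0.128 0.001 0.992]
```

Request:
move_arm(
  deltas=[
    {"tx": 0,"ty": 0,"tz": 0,"wx": 0,"wy": 0,"wz": 0,"hand": -0.5},
    {"tx": 0,"ty": 0,"tz": 0,"wx": 0,"wy": 0,"wz": 0,"hand": -0.48},
    {"tx": 0,"ty": 0,"tz": 0,"wx": 0,"wy": 0,"wz": 0,"hand": -0.4},
    {"tx": 0,"ty": 0,"tz": 0,"wx": 0,"wy": 0,"wz": 0,"hand": -0.2},
    {"tx": 0,"ty": 0,"tz": 0,"wx": 0,"wy": 0,"wz": 0,"hand": 0.2},
    {"tx": 0,"ty": 0,"tz": 0,"wx": 0,"wy": 0,"wz": 0,"hand": 0.6},
    {"tx": 0,"ty": 0,"tz": 0,"wx": 0,"wy": 0,"wz": 0,"hand": 0.6},
    {"tx": 0,"ty": 0,"tz": 0,"wx": 0,"wy": 0,"wz": 0,"hand": 0.6},
  ],
)

```text
time_s: 17.53
tcp_pos: [482.8, 64.9, 105.5]
orientation: [180.0, 7.5, -13.8]
wrist_force: [0.8, 0.3, 0.6]
gripper_width: 68.5
grasp_force: 0.0
```

Request:
move_arm(
  deltas=[
    {"tx": 0,"ty": 0,"tz": -5,"wx": 0,"wy": 0,"wz": 0,"hand": 0.6},
    {"tx": 0,"ty": 0,"tz": -15,"wx": 0,"wy": 0,"wz": 0,"hand": 0.6},
    {"tx": 0,"ty": 0,"tz": -30,"wx": 0,"wy": 0,"wz": 0,"hand": 0.6},
    {"tx": 0,"ty": 0,"tz": -48,"wx": 0,"wy": 0,"wz": 0,"hand": 0.6},
    {"tx": 0,"ty": 0,"tz": -66,"wx": 0,"wy": 0,"wz": 0,"hand": 0.6},
    {"tx": 0,"ty": 0,"tz": -80,"wx": 0,"wy": 0,"wz": 0,"hand": 0.6},
    {"tx": 0,"ty": 0,"tz": -88,"wx": 0,"wy": 0,"wz": 0,"hand": 0.6},
    {"tx": 0,"ty": 0,"tz": -90,"wx": 0,"wy": 0,"wz": 0,"hand": 0.6},
  ],
)

```text
time_s: 18.2
tcp_pos: [495.8, 61.9, 197.2]
orientation: [-180.0, 7.3, -13.8]
wrist_force: [0.5, 0.7, -0.9]
gripper_width: 68.8
grasp_force: 0.0
```

```bash
python3 look.py w16
python3 - <<'E'
from h import *
out=[]
cp=robot.camera_params('wrist');out.append(cv2.resize(cv2.imread('pics/w16.png')[60:360,130:430],(260,260)))
for n in('scene','side'):
    im,D=robot.grab_frame(n); cv2.imwrite(f'pics/{n}16.png',im); u,v=map(int,proj(robot.camera_params(n),[485,64,60]))
    print(n,'ball pred',proj(robot.camera_params(n),[485.5,64.3,122]),[(c.round(1),b[4]) for b,c in blobs(im,20) if abs(c[0]-u)<35 and abs(c[1]-v)<40])
    out.append(cv2.resize(im[v-40:v+40,u-40:u+40],(260,260),interpolation=cv2.INTER_CUBIC))
cv2.imwrite('pics/c16.png',np.hstack(out))
E
```

```text
18.2 [495.8  61.9 197.2] [-179.98    7.28  -13.82] [-7.1  7.7 99.6  0.9 80.  96.5] [ 0.55  0.74 -0.9 ] 68.84926315979065 0.0
[276.  167.9] [251 155  53  40 586] z22 [499.5  63.3  22. ] z44 [506.3  61.4  44. ] depth [503.7  62.1  35.8]
[277.6 226.8] [264 214  28  27 592] z22 [429.5  78.8  22. ] z44 [441.3  75.8  44. ] depth [487.9  64.  130.6]
scene ball pred (np.float64(322.8191705384067), np.float64(220.75470828451495)) [(array([322.4, 219.6]), np.int32(54)), (array([318.6, 241.2]), np.int32(64)), (array([320.5, 247.3]), np.int32(46))]
side ball pred (np.float64(227.8717726002426), np.float64(192.22167540444303)) [(array([228.4, 193.6]), np.int32(41)), (array([230. , 223.1]), np.int32(71)), (array([229.4, 231.3]), np.int32(89))]
```

View pics/c16.png

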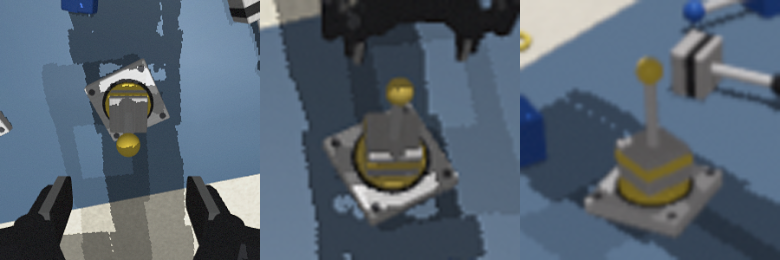

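All three views show the weight upright and centred on the yellow housing (ball about 1 px from prediction), with the gripper clear. Handing in.

```bash
python3 -c "
from workcell import robot
print(robot.finish_job())"
```

```text
the job is handed in; nothing more can be done
None
```

The yellow-knob weight was lifted by its ball and eased until it hung near plumb. It now stands upright on the yellow housing, centred to about 1 mm by my measurements. I handed the job in at about 18 s with the gripper open and clear and the black weight untouched; no verdict was returned.

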